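# Check a tape measure in at the contactless tag reader

## Task

Check the yellow tape measure in at the tag reader. First push the reader's red sprung plunger fully home and let it spring back; then pick up the tape measure, carry it over the row formed by the dark clip box and the tape rolls, and finish still holding it upright and still about 15 mm above the reader's black pad, centred over the printed white outline with its long side along the outline's long side, touching nothing but the gripper. Leave the other loose things where they stand; the program ends while the tape measure is being held there.

Things in the scene. Friction and masses are not known exactly. Their poses are not given: they have to be found in the camera images.
- tape_measure: yellow tape measure with black round label, standing upright on the desk, 34 (its x) x 70 (its y) x 64 mm high, 0.15 to 0.27 kg. Origin: centre of its underside; z up. Grip it across its 34 mm width (x axis), from above. It trades places with the string spool and the white tin
- reader: tag reader fixed to the desk, grey flat housing 170 (x) x 130 (y) x 50 mm high. Origin: centre of its underside on the desk; its x axis points from the plunger side to the rear, z up. Its position and yaw change
- pad (a point): centre of the printed white outline (46 mm along the reader's x, 82 mm along the reader's y) on the black pad, at the pad's surface, 50 mm above the desk; axes as the reader's
- knob (a point): centre of the outer face of the red plunger knob, a disc 38 mm across and 14 mm thick, upright, on the reader's front (-x) side, its centre 27 mm above the desk. The knob stands 27 mm clear of the housing wall. Push it along the reader's +x. This point moves with the knob
- plunger (a joint): travel of the plunger in m: 0 out, 0.020 fully home; the spring pushes back with 2 N at the start and 8 N at full travel, and returns it when let go
- clipbox: dark grey clip-lid food box lying in the row between the tape measure's side (left, +y) and the reader's side (right), 183 (its x) x 256 (its y) x 86 mm high, its long side running away from the robot; its x axis points to the left. Origin: centre of its underside. Loose, leave it alone
- roll_low: stack of two beige tape rolls lying flat behind the clip box in the row, 123 mm across, 104 mm high, fixed to the desk; origin centre of underside. Its position changes
- string_spool: wooden spool of string, standing, 48 mm across, 50 mm high; origin centre of underside. Loose, leave it alone
- white_tin: open white round tin, 60 mm across, 35 mm high; origin centre of underside. Loose, leave it alone
There are look-alikes about, which are no part of the job. Of the things that look like the tape_measure, take the one that is nearest to the robot's base at the start.

How it is judged:
By the outcome, as a careful person would: the job done as asked, in the order asked, and still so for the second after the job is handed in, while the arm keeps its last pose, push and grip.
It also fails if it takes over 61 s, if anything falls off the work surface, if the arm or the gripper's body presses on something with over 40 N, if the wrist force passes 120 N, or if a joint passes its speed limit or range.

## Robot

A 7-joint arm with a two-finger parallel gripper is mounted at the origin on a cart in front of the work surface, level with it; the furniture and walls round the work are solid. World frame = base frame: x ahead of the robot, y to its left, z up, the work surface at z = 0. Lengths are in m, angles in rad, forces in N, time in s.
With the tool pointing down it reaches from about 0.425 to 0.925 m from the base axis. Payload 6.8 kg.
Tool frame: the origin (TCP) lies at the very end of the fingers, on their centre line; the grasp point (between the pads) lies bot.tcp_to_grasp behind it (bot.tcp_to_grasp is the distance from the TCP to the grasp point, in m); z points along the fingers, y is the line along which they close (so a half turn about z gives the same grasp; the last joint's range is limited). The gripper opens to 85 mm and grips with 20 to 120 N. Pads are 22 mm wide; open, the fingers measure 114 mm over their backs; the gripper's body (76 mm by 85 mm) begins 54 mm behind the grasp point. The pads swing forward as they close: fully open they stand 13 mm farther back than shut.
Start: joints at [1.046, 0.477, 0.022, 1.555, -0.011, 1.109, -0.083], TCP at [0.273, -0.617, 0.231] pointing down, gripper open.
Joint ranges: [-2.96, 2.96], [-0.34, 2.1], [-1.41, 1.46], [0.24, 2.44], [-1.37, 4.51], [0.17, 1.92], [-2.96, 2.96]. Speed limits (rad/s): [2.39, 2.39, 3.14, 3.14, 3.14, 3.14, 3.14].

## Interface

Orientations are given as a unit quaternion [w, x, y, z].
In Python, from station import bot gives the robot as it stands.
- The arm moves only by the tool servo_tool, never from a script. Its argument "motion" is a list that holds one entry, the list of rows, each a list of 7 numbers: the shift along the tool's x, y, z in m, then the turn, a rotation vector about the tool's x, y, z in units of 5 degrees (1.0 is 5 degrees), then the opening, from 0 (shut) to 1 (fully open). A call has 1 to 20 rows; each row is the pose to reach, as a shift and turn from the pose commanded when the call began, along the tool's axes at that moment; what a row does not reach only later rows make up. A row lasts 1/12 s, in which the tool goes at most 41.7 mm and 7.16 degrees, less where a joint would pass 70% of its speed; a pose out of reach is approached as far as the arm can. A call with a gripper value outside its range is refused whole. The fingers move at their own pace and stop on an object; "grip_force" is the grip in N (left out, the last holds). Time passes only in rows, so rows that repeat a pose let the fingers close. It gives the time, the measured TCP pose, the force, the opening and the grip force at its end, in the units of the state.
- bot.get_obs(): the state, without advancing time (a new reading comes with each control period).
- bot.read_camera(name): name is "scene" or "top" or "wrist"; returns a dict with "img" (420x560x3 uint8, red, green, blue), "K" (3x3 intrinsics, pixels), "k1" (the pictures are not rectified: a ray, as slopes to the right and down, at radius r is drawn at 1 + k1 r^2 times it, then the intrinsics apply), "pose" (4x4, takes a point from camera to world coordinates). Camera axes: x right, y down, z forward; pixel columns grow to the right and rows downward; lengths in m; the calibration is good to about 2 mm. A picture is of the moment at which its call begins. There is no depth.
- bot.hand_in(): hands the job in; it is judged then, once.
The state is a dict: "t": time; "q": joint angles; "joint_vel": joint speeds; "joint_torque": joint torques, N m; "eef_pos": TCP position; "tool_rot": TCP orientation; "contact_force": force on the tool from outside, world axes, zero at the start; "torque": the same for the moment, N m; "gripper_width": opening from 0.0 (shut) to 1.0 (fully open); "grasp_force": force on a finger pad.
Only numpy, scipy, OpenCV 4.12 (cv2) and the standard library are available. Lean on these libraries where they do the work, as an engineer would, in place of code of your own. Each camera call takes 0.05 s, during which the arm holds its last target. There are 200 camera calls.

## Working session

There is one attempt and no reset: what is moved stays moved. The work goes in short steps, Python scripts to look and compute and a tool call to move; the robot and the scene stay as the last step left them, time stands still between calls to the robot, and variables do not carry over. Pictures are saved under pics/ and viewed, at most 10 in all, crops included, and the job is handed in when it is done.

Besides the shell and the picture viewer there is one more tool, called after "Request:" as name(argument=value, ...) on one line, values as JSON. servo_tool: Moves the arm, as the interface text tells. Its arguments: {"type":"object","properties":{"motion":{"type":"array"},"grip_force":{"type":"number"}},"required":["motion"]}

```bash
mkdir -p pics; cat > h.py <<'E'
import numpy as np, cv2
from station import bot
def cast(c,px,z):
    K=c["K"];k=c["k1"];px=np.atleast_2d(np.array(px,float))
    d=np.c_[(px[:,0]-K[0,2])/K[0,0],(px[:,1]-K[1,2])/K[1,1]]
    u=d.copy()
    for _ in range(20): u=d/(1+k*(u**2).sum(1,keepdims=True))
    P=c["pose"];r=np.c_[u,np.ones(len(u))]@P[:3,:3].T;o=P[:3,3]
    return o+r*((z-o[2])/r[:,2])[:,None]
def proj(c,X):
    P=c["pose"];p=(np.atleast_2d(X)-P[:3,3])@P[:3,:3];u=p[:,:2]/p[:,2:]
    u=u*(1+c["k1"]*(u**2).sum(1,keepdims=True));K=c["K"]
    return np.c_[u[:,0]*K[0,0]+K[0,2],u[:,1]*K[1,1]+K[1,2]]
E
python3 - <<'E'
from h import *
import pickle
C={n:bot.read_camera(n) for n in("top","scene")}
pickle.dump(C,open('c0.pkl','wb'))
for n in C:
    cv2.imwrite(f'pics/{n}0.png',cv2.resize(C[n]["img"][:,:,::-1],(800,600)));print(n,C[n]["K"],C[n]["k1"],C[n]["pose"])
print(bot.get_obs(),bot.tcp_to_grasp)
E
```

```text
top [[387.37867032   0.         282.42385863]
 [  0.         387.37867032 213.55751807]
 [  0.           0.           1.        ]] 0.007669020424006205 [[ 0.01002361 -0.98382381  0.17885817  0.41171381]
 [-0.99994529 -0.01039685 -0.0011496  -0.0042856 ]
 [ 0.00299056 -0.17883686 -0.9838742   0.93025672]
 [ 0.          0.          0.          1.        ]]
scene [[453.31741312   0.         285.58904554]
 [  0.         453.31741312 219.36595658]
 [  0.           0.           1.        ]] -0.05343070581508136 [[-0.6580792  -0.45473234  0.60012521 -0.06356709]
 [-0.75294285  0.39428951 -0.52688978  0.57527919]
 [ 0.00297074 -0.7985952  -0.60186119  0.70955978]
 [ 0.          0.          0.          1.        ]]
{'t': 0.1, 'q': array([ 1.04588473,  0.47777449,  0.02234048,  1.55634228, -0.01148325,
        1.10926186, -0.08308862]), 'joint_vel': array([ 0.00140985, -0.00139262, -0.00015407, -0.00223272, -0.00025759,
        0.0004593 , -0.00025527]), 'joint_torque': array([ 4.26997896e-03, -5.97760034e+01,  1.61333151e+00, -2.81952614e+01,
        1.28334883e-02,  4.99597445e-03, -3.17262368e-05]), 'eef_pos': array([ 0.27304883, -0.61673932,  0.23038897]), 'tool_rot': array([-7.94131132e-04,  9.78357430e-01,  2.06920399e-01, -2.37428018e-04]), 'contact_force': array([ 0.12486413, -0.2357131 , -0.31258693]), 'torque': array([-0.02036856, -0.06636894, -0.06675963]), 'grasp_force': 0.0, 'gripper_width': 1.0007801574891357} 0.0187
```

View pics/top0.png

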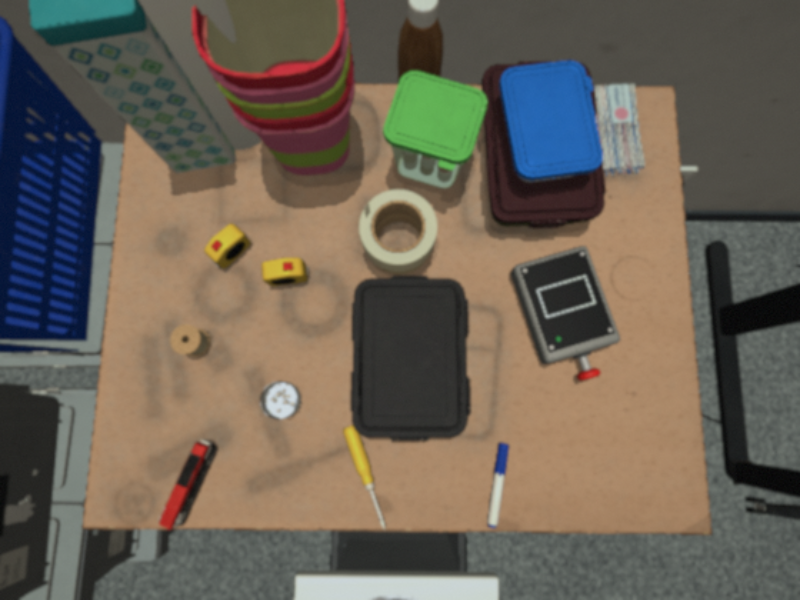

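View pics/scene0.png

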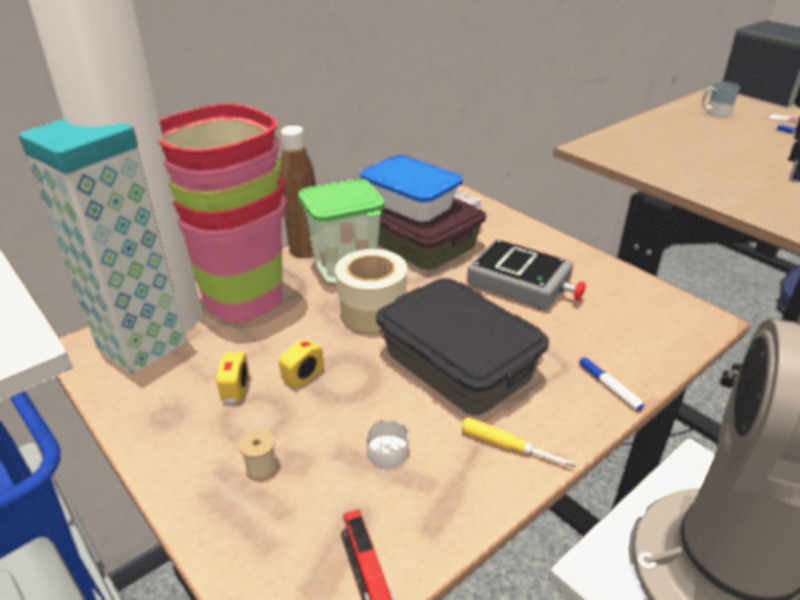

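The top view shows two yellow look-alikes, at about (226,245) and (284,271). The second is nearer the base. The reader pad outline is at about (566,297), the knob at (588,374), the clip box at (410,357) and the roll at (398,230). The screwdriver's yellow handle at (358,455) and the red knife at (187,483) are other objects.

```bash
cat > m.py <<'E'
from h import *
import pickle
C=pickle.load(open('c0.pkl','rb'))
def comps(m,amin):
    n,l,s,ce=cv2.connectedComponentsWithStats(m.astype(np.uint8));return [(l==i,s[i],ce[i]) for i in range(1,n) if s[i,4]>=amin]
for n in C:
    c=C[n];hsv=cv2.cvtColor(c["img"],cv2.COLOR_RGB2HSV);H,S,V=cv2.split(hsv)
    print(n)
    for m,s,ce in comps((H>19)&(H<32)&(S>190)&(V>110),60):
        print(' yellow',s,ce.round(1),cast(c,ce,.05)[0].round(3))
    for m,s,ce in comps(((H<6)|(H>174))&(S>150)&(V>110),15):
        print(' red',s,ce.round(1),cast(c,ce,.027)[0].round(3))
    for m,s,ce in comps((V>165)&(S<60),25):
        w=cast(c,ce,.05)[0]
        if w[1]<-.1 and .3<w[0]<.8:
            ct=max(cv2.findContours(m.astype(np.uint8),0,1)[0],key=cv2.contourArea)[:,0]
            W=cast(c,ct,.05)[:,:2];r=cv2.minAreaRect((W*1000).astype(np.float32));print(' white',s,r,cv2.boxPoints(r).round(0).tolist())
c=C["top"]
a=cv2.resize(c["img"][140:210,130:230],(560,392),interpolation=2);b=cv2.resize(c["img"][165:275,350:440],(321,392),interpolation=2)
cv2.imwrite('pics/crop.png',np.hstack([a,b])[:,:,::-1])
E
python3 m.py
```

```text
top
 red [135   0 107  55 799] [191.8  38.6] [1.031 0.232 0.027]
 red [199 185   5   3  15] [201. 186.] [0.641 0.191 0.027]
 red [405 258  15   8  76] [412.  261.6] [ 0.466 -0.307  0.027]
 red [134 310  11  10  75] [139.  314.5] [0.341 0.316 0.027]
 red [112 339  20  32 298] [121.  354.1] [0.256 0.349 0.027]
scene
 red [ 112   73   81   46 1681] [153.3  97. ] [ 1.562 -0.156  0.027]
 red [122 125  77  36 902] [162.2 148.7] [1.153 0.028 0.027]
 red [402 197   7  13  59] [405.1 203. ] [ 0.464 -0.308  0.027]
 red [241 357  33  63 600] [257.9 396.4] [0.28  0.333 0.027]
 white [492  71   8   7  26] ((785.4410400390625, -1385.775390625), (28.320343017578125, 86.19621276855469), 12.760472297668457) [[762.0, -1347.0], [781.0, -1431.0], [809.0, -1425.0], [790.0, -1341.0]]
 white [500  74  14   8  92] ((736.8748779296875, -1383.4810791015625), (48.136409759521484, 123.6694564819336), 22.22368049621582) [[691.0, -1335.0], [738.0, -1450.0], [783.0, -1432.0], [736.0, -1317.0]]
 white [538  79  15   6  58] ((603.7714233398438, -1468.8135986328125), (53.133113861083984, 58.962791442871094), 16.22936
[... 186 characters left out ...]
707031), 22.69130516052246) [[589.0, -225.0], [618.0, -296.0], [628.0, -292.0], [598.0, -221.0]]
 white [328 176  73  29 210] ((572.7908935546875, -265.3025207519531), (163.93771362304688, 121.55683135986328), 17.482078552246094) [[476.0, -232.0], [513.0, -348.0], [669.0, -299.0], [633.0, -183.0]]
 white [361 177  14  15  37] ((566.3634033203125, -275.9374694824219), (7.654438495635986, 84.02672576904297), 17.609615325927734) [[550.0, -237.0], [575.0, -317.0], [583.0, -315.0], [557.0, -235.0]]
 white [395 198   8   5  28] ((467.1245422363281, -275.9446105957031), (18.704893112182617, 16.749706268310547), 22.662616729736328) [[455.0, -272.0], [462.0, -287.0], [479.0, -280.0], [473.0, -265.0]]
```

View pics/crop.png

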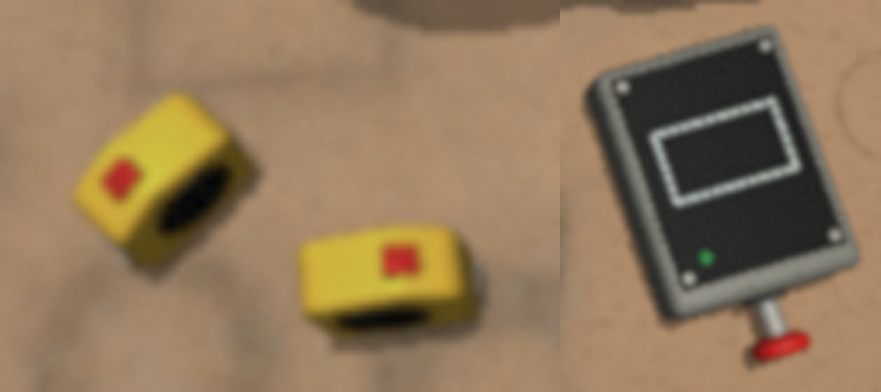

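The crop confirms the choice: the nearer tape measure stands upright, long side about along world y, and the reader's outline, LED and knob are clear. I'll measure both more exactly.

```bash
cat > m2.py <<'E'
from h import *
import pickle
C=pickle.load(open('c0.pkl','rb'))
for n in C:
    c=C[n];H,S,V=cv2.split(cv2.cvtColor(c["img"],cv2.COLOR_RGB2HSV))
    u=proj(c,[[.585,-.27,.05]])[0].astype(int)
    print(n,c["img"][u[1],u[0]])
    y,x=np.mgrid[:420,:560]; m=((V>125)&(S<70)&(abs(x-u[0])<30)&(abs(y-u[1])<(22 if n=='top' else 16))).astype(np.uint8)
    pts=np.argwhere(m)[:,::-1]
    W=cast(c,pts,.05)[:,:2]; W=W[(np.linalg.norm(W-W.mean(0),axis=1)<.055)]
    r=cv2.minAreaRect((W*1000).astype(np.float32));print(' outline',r,cv2.boxPoints(r).round(0).tolist())
    k=((H>19)&(H<32)&(S>150)).astype(np.uint8)
    N,l,s,ce=cv2.connectedComponentsWithStats(k)
    for i in range(1,N):
        if s[i,4]<60: continue
        print(' yellow',s[i],cast(c,ce[i],.04)[0].round(3),'V pct',np.percentile(V[l==i],[5,25,50,75,95]))
        top=((l==i)&(V>175)) 
        p=np.argwhere(top)[:,::-1]
        if len(p)>20:
            r=cv2.minAreaRect((cast(c,p,.064)[:,:2]*1000).astype(np.float32));print('   top',r)
    # dark clip box / roll extents
c=C["top"];H,S,V=cv2.split(cv2.cvtColor(c["img"],cv2.COLOR_RGB2HSV))
k=(V<70).astype(np.uint8);N,l,s,ce=cv2.connectedComponentsWithStats(k)
for i in range(1,N):
    w=cast(c,ce[i],.086)[0]
    if s[i,4]>800 and .3<w[0]<.8 and abs(w[1])<.5:
        p=np.argwhere(l==i)[:,::-1];print('dark',w,cv2.minAreaRect((cast(c,p,.086)[:,:2]*1000).astype(np.float32)))
print('roll',cast(c,[398*.7,228*.7],.104))
E
python3 m2.py
```

```text
top [38 38 39]
 outline ((589.9174194335938, -267.825927734375), (50.7255859375, 86.2264404296875), 17.280853271484375) [[553.0, -234.0], [579.0, -317.0], [627.0, -301.0], [601.0, -219.0]]
 yellow [144 157  31  30 453] [0.673 0.29  0.04 ] V pct [ 50.  90. 190. 204. 206.]
   top ((671.9874877929688, 290.5764465332031), (29.98705291748047, 60.03693771362305), 46.45961380004883)
 yellow [183 181  32  19 415] [0.629 0.194 0.04 ] V pct [ 67.7 130.  196.  205.  206. ]
   top ((629.347900390625, 192.37167358398438), (29.058748245239258, 60.9069938659668), 8.46835994720459)
 yellow [241 298  20  41 369] [0.338 0.063 0.04 ] V pct [157. 184. 201. 205. 206.]
   top ((339.13720703125, 62.06358337402344), (86.87919616699219, 17.603681564331055), 20.445568084716797)
scene [55 53 55]
 outline ((581.8985595703125, -243.40280151367188), (83.0692138671875, 99.17095184326172), 16.938385009765625) [[528.0, -208.0], [557.0, -303.0], [636.0, -279.0], [607.0, -184.0]]
 yellow [196 239  30  32 512] [0.619 0.201 0.04 ] V pct [123.55 160.   177.   247.   247.  ]
   top ((610.3355102539062, 209.84521484375), (
[... 228 characters left out ...]
 52.57135772705078)
 yellow [324 293  42  24 342] [0.321 0.088 0.04 ] V pct [166.05 217.25 243.   247.   248.  ]
   top ((305.29052734375, 100.82492065429688), (87.71537780761719, 26.139476776123047), 19.71871566772461)
dark [ 0.77898247 -0.2082781   0.086     ] ((839.8687133789062, -228.21035766601562), (296.48468017578125, 186.870361328125), 2.839064121246338)
dark [ 0.57274685 -0.25922306  0.086     ] ((576.6112060546875, -257.91241455078125), (135.88815307617188, 104.50906372070312), 17.08429527282715)
dark [ 0.48326994 -0.01505461  0.086     ] ((487.9334716796875, -15.932533264160156), (248.2132110595703, 176.64308166503906), 0.5935980677604675)
roll [[0.68377995 0.00447451 0.104     ]]
```

Request:
servo_tool(motion=[[[0.03, -0.024, 0, 0, 0, 0.15, 0], [0.06, -0.048, 0, 0, 0, 0.3, 0], [0.09, -0.072, 0, 0, 0, 0.45, 0], [0.12, -0.096, 0, 0, 0, 0.6, 0], [0.15, -0.12, 0, 0, 0, 0.8, 0], [0.18, -0.144, 0, 0, 0, 0.95, 0], [0.21, -0.168, 0, 0, 0, 1.1, 0], [0.24, -0.192, 0, 0, 0, 1.25, 0], [0.263, -0.209, 0, 0, 0, 1.34, 0], [0.263, -0.209, 0, 0, 0, 1.34, 0], [0.263, -0.209, 0, 0, 0, 1.34, 0]]])

```text
t: 1.02
eef_pos: [0.4301, -0.3177, 0.2311]
tool_rot: [-0.0, 0.988, 0.152, -0.0]
contact_force: [-1.1, -0.5, -0.3]
gripper_width: 0.002
grasp_force: 0.0
```

```bash
python3 - <<'E'
from h import *
import pickle
c=bot.read_camera("wrist");pickle.dump(c,open('w1.pkl','wb'))
cv2.imwrite('pics/w1.png',c["img"][:,:,::-1]);print(c["pose"].round(3))
print(proj(c,[[.463,-.308,.027],[.59,-.268,.05]]))
o=bot.get_obs();print(o['t'],o['eef_pos'],o['tool_rot'],o['q'],o['contact_force'],o['gripper_width'])
E
```

```text
[[ 0.3   -0.917 -0.264  0.498]
 [-0.954 -0.288 -0.083 -0.297]
 [ 0.     0.277 -0.961  0.373]
 [ 0.     0.     0.     1.   ]]
[[278.93558431 155.03139876]
 [278.84944653  20.6877187 ]]
1.0667 [ 0.42905078 -0.31944467  0.23112383] [ 1.14116198e-05  9.88684421e-01  1.50010106e-01 -2.90336473e-04] [ 0.60294899  0.25163565 -0.0945644   1.88525449  0.0282731   1.00640505
 -0.77343019] [-0.35943902 -1.1493738  -1.03904095] -0.005893107048990237
```

View pics/w1.png

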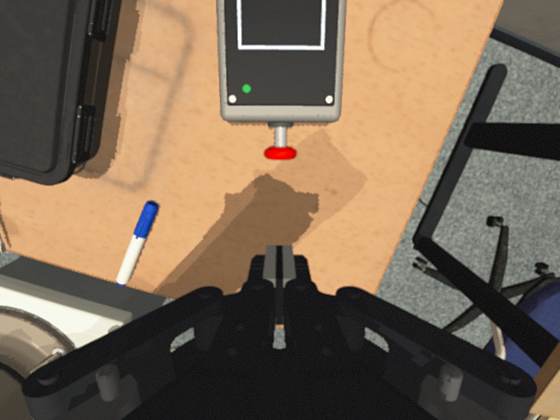

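The wrist view shows the knob at (281,153), straight ahead of the closed fingers, with the reader aligned with the tool. Next I descend.

Request:
servo_tool(motion=[[[0, 0, 0.03, 0, 0, 0, 0], [0, 0, 0.06, 0, 0, 0, 0], [0, 0, 0.09, 0, 0, 0, 0], [0, 0, 0.12, 0, 0, 0, 0], [0, 0, 0.15, 0, 0, 0, 0], [0, 0, 0.18, 0, 0, 0, 0], [0, 0, 0.2, 0, 0, 0, 0], [0, 0, 0.21, 0, 0, 0, 0], [0, 0, 0.21, 0, 0, 0, 0], [0, 0, 0.21, 0, 0, 0, 0]]])

```text
t: 1.9
eef_pos: [0.4287, -0.3207, 0.0214]
tool_rot: [0.0, 0.989, 0.149, -0.0]
contact_force: [-0.8, 1.0, -0.3]
gripper_width: -0.0
grasp_force: 0.0
```

Request:
servo_tool(motion=[[[0.01, 0, 0, 0, 0, 0, 0], [0.016, 0, 0, 0, 0, 0, 0], [0.02, 0, 0, 0, 0, 0, 0], [0.024, 0, 0, 0, 0, 0, 0], [0.028, 0, 0, 0, 0, 0, 0], [0.032, 0, 0, 0, 0, 0, 0], [0.032, 0, 0, 0, 0, 0, 0], [0.032, 0, 0, 0, 0, 0, 0]]])

```text
t: 2.57
eef_pos: [0.4591, -0.3106, 0.0213]
tool_rot: [0.0, 0.989, 0.149, -0.001]
contact_force: [-4.7, -2.8, 3.7]
gripper_width: -0.002
grasp_force: 2.6
```

Request:
servo_tool(motion=[[[0.003, 0, 0, 0, 0, 0, 0], [0.006, 0, 0, 0, 0, 0, 0], [0.009, 0, 0, 0, 0, 0, 0], [0.009, 0, 0, 0, 0, 0, 0], [0.009, 0, 0, 0, 0, 0, 0]]])

```text
t: 2.98
eef_pos: [0.4664, -0.3083, 0.0211]
tool_rot: [-0.0, 0.989, 0.149, -0.001]
contact_force: [-7.2, -2.6, 5.2]
gripper_width: -0.002
grasp_force: 3.7
```

```bash
python3 - <<'E'
from h import *
c=bot.read_camera("wrist");s=bot.read_camera("scene")
a=cv2.resize(c["img"][150:320,180:380],(400,340));b=cv2.resize(s["img"][150:250,310:430],(408,340))
cv2.imwrite('pics/w2.png',np.hstack([a,b])[:,:,::-1])
o=bot.get_obs();print(o['t'],o['eef_pos'],o['contact_force'])
E
```

```text
3.0833 [ 0.46628331 -0.30835625  0.02114944] [-6.79391859 -3.06712718  4.22934254]
```

View pics/w2.png

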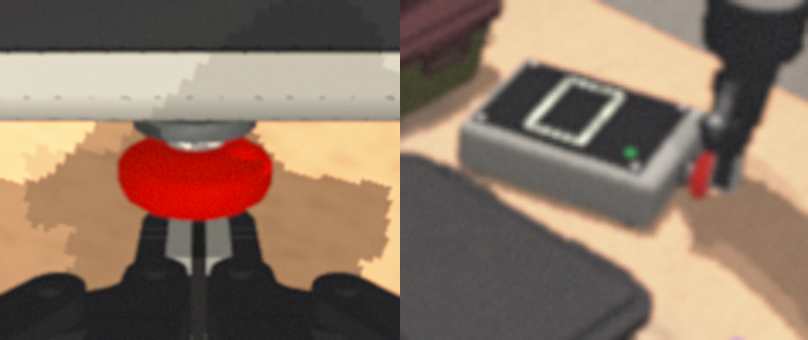

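The knob is centred on the fingertips and nearly in; about 7 N suggests around 17 mm of travel. I'll keep pushing until the force rises sharply.

Request:
servo_tool(motion=[[[0.002, 0, 0, 0, 0, 0, 0], [0.004, 0, 0, 0, 0, 0, 0], [0.005, 0, 0, 0, 0, 0, 0], [0.005, 0, 0, 0, 0, 0, 0], [0.005, 0, 0, 0, 0, 0, 0]]])

```text
t: 3.5
eef_pos: [0.4682, -0.3077, 0.0209]
tool_rot: [-0.001, 0.989, 0.148, -0.004]
contact_force: [-13.3, -3.6, 10.6]
gripper_width: -0.001
grasp_force: 7.0
```

Request:
servo_tool(motion=[[[0.002, 0, 0, 0, 0, 0, 0], [0.003, 0, 0, 0, 0, 0, 0], [0.003, 0, 0, 0, 0, 0, 0], [0.003, 0, 0, 0, 0, 0, 0]]])

```text
t: 3.83
eef_pos: [0.4682, -0.3077, 0.0207]
tool_rot: [-0.001, 0.989, 0.147, -0.006]
contact_force: [-19.9, -5.8, 15.6]
gripper_width: 0.001
grasp_force: 10.2
```

The tool has stopped while the force climbs to about 21 N, so the plunger is home. I back off and rise.

Request:
servo_tool(motion=[[[-0.01, 0, 0, 0, 0, 0, 0], [-0.02, 0, 0, 0, 0, 0, 0], [-0.035, 0, 0, 0, 0, 0, 0], [-0.055, 0, 0, 0, 0, 0, 0], [-0.06, 0, 0, 0, 0, 0, 0], [-0.06, 0, -0.03, 0, 0, 0, 0], [-0.06, 0, -0.06, 0, 0, 0, 0], [-0.06, 0, -0.1, 0, 0, 0, 0], [-0.06, 0, -0.14, 0, 0, 0, 0], [-0.06, 0, -0.18, 0, 0, 0, 0], [-0.06, 0, -0.21, 0, 0, 0, 0], [-0.06, 0, -0.23, 0, 0, 0, 0], [-0.06, 0, -0.23, 0, 0, 0, 0]]])

```text
t: 4.92
eef_pos: [0.422, -0.3238, 0.2567]
tool_rot: [0.003, 0.989, 0.15, 0.004]
contact_force: [0.4, -0.9, -0.7]
gripper_width: -0.001
grasp_force: 0.0
```

```bash
python3 - <<'E'
from h import *
c=bot.read_camera("wrist");H,S,V=cv2.split(cv2.cvtColor(c["img"],cv2.COLOR_RGB2HSV))
m=((H<6)|(H>174))&(S>150)&(V>110);N,l,s,ce=cv2.connectedComponentsWithStats(m.astype(np.uint8))
for i in range(1,N):
    if s[i,4]>40: print(s[i],cast(c,ce[i],.027),cast(c,ce[i],.035))
# outline
K=((V>180)&(S<50)).astype(np.uint8);N,l,s,ce=cv2.connectedComponentsWithStats(K)
for i in range(1,N):
    if s[i,4]>40:
        W=cast(c,np.argwhere(l==i)[:,::-1],.05)[:,:2]*1000;r=cv2.minAreaRect(W.astype(np.float32));
        if W[:,0].mean()>400: print(s[i],r)
o=bot.get_obs();print(o['t'],o['eef_pos'],o['tool_rot'],o['contact_force'])
E
```

```text
[261 139  30  11 296] [[ 0.4660176  -0.30818461  0.027     ]] [[ 0.46649811 -0.30806219  0.035     ]]
[235   0  82  47 547] ((588.297607421875, -270.6352844238281), (44.853782653808594, 85.54119110107422), 17.370309829711914)
[ 223    0  108  110 1181] ((557.1322021484375, -279.9704895019531), (110.22907257080078, 117.71924591064453), 17.364850997924805)
[220  13   6  83 168] ((541.3385620117188, -224.74624633789062), (82.55270385742188, 2.8681015968322754), 17.28429412841797)
[272 119   8  19 143] ((484.6041259765625, -302.51312255859375), (19.977584838867188, 8.048799514770508), 17.217321395874023)
4.9667 [ 0.42085327 -0.32310694  0.25403414] [0.0018504  0.98869094 0.14993235 0.00266195] [ 0.78507007  0.17996609 -0.10260971]
```

The plunger has sprung back out (knob again at 0.466). Next I move over the tape measure with the gripper open.

Request:
servo_tool(motion=[[[0.022, -0.027, 0, 0, 0, -1, 0.2], [0.044, -0.054, 0, 0, 0, -2, 0.5], [0.066, -0.081, 0, 0, 0, -3, 1], [0.088, -0.108, 0, 0, 0, -4, 1], [0.11, -0.135, 0, 0, 0, -5, 1], [0.132, -0.162, 0, 0, 0, -6, 1], [0.154, -0.189, 0, 0, 0, -7, 1], [0.176, -0.216, 0, 0, 0, -8, 1], [0.198, -0.243, 0, 0, 0, -9, 1], [0.22, -0.27, 0, 0, 0, -10, 1], [0.242, -0.297, 0, 0, 0, -11, 1], [0.264, -0.324, 0, 0, 0, -12, 1], [0.286, -0.351, 0, 0, 0, -13, 1], [0.308, -0.378, 0, 0, 0, -14, 1], [0.33, -0.405, 0, 0, 0, -15, 1], [0.351, -0.43, 0.02, 0, 0, -16.15, 1], [0.351, -0.43, 0.04, 0, 0, -16.15, 1], [0.351, -0.43, 0.05, 0, 0, -16.15, 1], [0.351, -0.43, 0.05, 0, 0, -16.15, 1], [0.351, -0.43, 0.05, 0, 0, -16.15, 1]]])

```text
t: 6.63
eef_pos: [0.6264, 0.1901, 0.2002]
tool_rot: [-0.0, 0.657, 0.754, -0.001]
contact_force: [-0.6, -0.1, 0.6]
gripper_width: 0.997
grasp_force: 0.0
```

```bash
cat > m3.py <<'E'
from h import *
import sys
c=bot.read_camera("wrist");H,S,V=cv2.split(cv2.cvtColor(c["img"],cv2.COLOR_RGB2HSV))
cv2.imwrite(sys.argv[1],c["img"][:,:,::-1])
N,l,s,ce=cv2.connectedComponentsWithStats(((H>17)&(H<34)&(S>140)&(V>60)).astype(np.uint8))
for i in range(1,N):
    if s[i,4]>200:
        p=np.argwhere(l==i)[:,::-1]
        print(s[i],[cv2.minAreaRect((cast(c,p,z)[:,:2]*1000).astype(np.float32)) for z in(.064,)],np.percentile(V[l==i],[5,25,50,75,95]))
o=bot.get_obs();print(o['t'],o['eef_pos'],o['tool_rot'],o['q'],o['contact_force'],o['gripper_width'])
E
python3 m3.py pics/w3.png
```

```text
[ 307   59   70   76 2580] [((670.2427368164062, 287.712158203125), (38.540157318115234, 63.47353744506836), 46.97750473022461)] [112. 230. 245. 245. 246.]
[ 267  155   34   68 1969] [((629.9170532226562, 198.1983642578125), (31.679851531982422, 65.8474349975586), 7.860888481140137)] [127. 163. 173. 211. 245.]
[463 197  97 118 303] [((858.0352783203125, 165.44491577148438), (155.17617797851562, 44.77870559692383), 68.6496810913086)] [84. 87. 89. 91. 95.]
[   0  238   75   30 1334] [((379.3470458984375, 93.72179412841797), (93.59230041503906, 21.17784309387207), 21.264331817626953)] [113. 155. 181. 192. 198.]
6.6833 [0.62714232 0.19030286 0.20143463] [ 1.19984508e-04  6.57298652e-01  7.53630153e-01 -2.45466576e-04] [-0.01100303  0.52767285 -0.53639807  1.60575277  0.2948976   1.09013908
 -0.48882259] [-0.48673234 -0.15519502  0.45971934] 1.0036594901592413
```

View pics/w3.png

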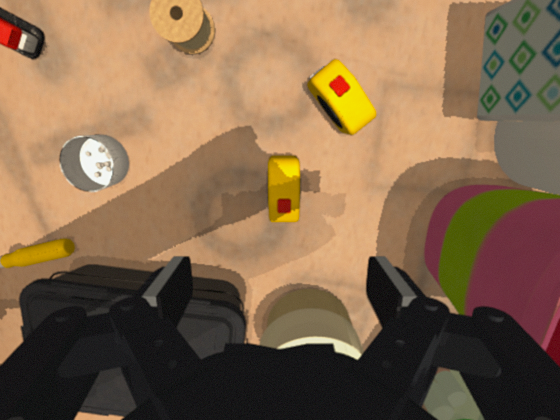

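The wrist view shows the chosen tape measure at (284,188), upright and square between the fingers. The pots (right, from column 430) are the nearest neighbour, so I'll check their clearance.

```bash
python3 - <<'E'
from h import *
import pickle
C=pickle.load(open('c0.pkl','rb'));c=C["top"]
print(cast(c,[[217,120],[189,57],[217,47]],0.0).round(3).tolist())
for z in(.1,.2,.25,.3):print(z,cast(c,[[140,25],[189,57],[243,15]],z).round(3).tolist(), cast(C["scene"],[[150,107],[193,95]],z).round(3).tolist())
E
```

```text
[[0.822, 0.164, 0.0], [0.996, 0.244, 0.0], [1.026, 0.172, -0.0]]
0.1 [[1.015, 0.338, 0.1], [0.933, 0.218, 0.1], [1.045, 0.094, 0.1]] [[1.316, -0.027, 0.1], [1.31, -0.192, 0.1]]
0.2 [[0.942, 0.297, 0.2], [0.871, 0.191, 0.2], [0.969, 0.082, 0.2]] [[1.089, 0.072, 0.2], [1.085, -0.066, 0.2]]
0.25 [[0.906, 0.276, 0.25], [0.839, 0.177, 0.25], [0.931, 0.076, 0.25]] [[0.976, 0.121, 0.25], [0.972, -0.003, 0.25]]
0.3 [[0.87, 0.256, 0.3], [0.808, 0.164, 0.3], [0.893, 0.07, 0.3]] [[0.863, 0.171, 0.3], [0.86, 0.06, 0.3]]
```

Pots are at least 0.1 m clear. I descend and grip.

Request:
servo_tool(motion=[[[0.001, 0.001, 0.025, 0, 0, 0, 1], [0.002, 0.001, 0.05, 0, 0, 0, 1], [0.003, 0.002, 0.075, 0, 0, 0, 1], [0.004, 0.002, 0.1, 0, 0, 0, 1], [0.005, 0.002, 0.125, 0, 0, 0, 1], [0.005, 0.002, 0.145, 0, 0, 0, 1], [0.005, 0.002, 0.16, 0, 0, 0, 1], [0.005, 0.002, 0.172, 0, 0, 0, 1], [0.005, 0.002, 0.18, 0, 0, 0, 1], [0.005, 0.002, 0.18, 0, 0, 0, 1]]])

```text
t: 7.52
eef_pos: [0.628, 0.1962, 0.0204]
tool_rot: [-0.0, 0.657, 0.754, -0.001]
contact_force: [-0.8, -0.3, 0.0]
gripper_width: 1.004
grasp_force: 0.0
```

Request:
servo_tool(motion=[[[0, 0, 0, 0, 0, 0, 0.7], [0, 0, 0, 0, 0, 0, 0.5], [0, 0, 0, 0, 0, 0, 0.4], [0, 0, 0, 0, 0, 0, 0.3], [0, 0, 0, 0, 0, 0, 0.2], [0, 0, 0, 0, 0, 0, 0.1], [0, 0, 0, 0, 0, 0, 0], [0, 0, 0, 0, 0, 0, 0], [0, 0, 0, 0, 0, 0, 0], [0, 0, 0, 0, 0, 0, 0]]], grip_force=50)

```text
t: 8.35
eef_pos: [0.6291, 0.1971, 0.0223]
tool_rot: [0.0, 0.657, 0.754, 0.001]
contact_force: [-0.4, 0.0, 5.6]
gripper_width: 0.365
grasp_force: 50.6
```

Request:
servo_tool(motion=[[[0, 0, -0.01, 0, 0, 0, 0], [0, 0, -0.025, 0, 0, 0, 0], [0, 0, -0.045, 0, 0, 0, 0], [0, 0, -0.07, 0, 0, 0, 0], [0, 0, -0.095, 0, 0, 0, 0], [0, 0, -0.12, 0, 0, 0, 0], [0, 0, -0.145, 0, 0, 0, 0], [0, 0, -0.17, 0, 0, 0, 0], [0, 0, -0.19, 0, 0, 0, 0], [0, 0, -0.205, 0, 0, 0, 0], [0, 0, -0.21, 0, 0, 0, 0], [0, 0, -0.21, 0, 0, 0, 0], [0, 0, -0.21, 0, 0, 0, 0]]])

```text
t: 9.43
eef_pos: [0.6278, 0.1966, 0.231]
tool_rot: [-0.0, 0.656, 0.754, -0.0]
contact_force: [-0.7, -0.1, -1.8]
gripper_width: 0.365
grasp_force: 49.9
```

```bash
cat >> m3.py <<'E'
if len(sys.argv)>2:
    s=bot.read_camera("scene");u=proj(s,o['eef_pos'])[0].astype(int)
    b=s["img"][max(0,u[1]-90):u[1]+50,max(0,u[0]-70):u[0]+70]
    cv2.imwrite(sys.argv[1],np.hstack([cv2.resize(c["img"][100:420,120:440],(400,400)),cv2.resize(b,(400,400))])[:,:,::-1])
E
python3 m3.py pics/w4.png 1
```

```text
[ 302   72   63   68 2046] [((670.90283203125, 288.3893737792969), (37.104190826416016, 63.84163284301758), 47.404850006103516)] [122. 241. 251. 251. 251.]
[441 195  98 114 266] [((858.3536987304688, 165.05404663085938), (165.70848083496094, 54.47789001464844), 67.24315643310547)] [ 92.    95.    98.   100.   103.75]
[ 240  201   78  145 9680] [((642.8057861328125, 91.14128875732422), (91.97357177734375, 189.0089569091797), 7.941164016723633)] [131. 163. 177. 180. 184.]
[  19  234   69   28 1151] [((375.6431579589844, 92.00764465332031), (92.98992919921875, 21.817195892333984), 21.748077392578125)] [123. 167. 196. 208. 215.]
9.4833 [0.62749928 0.19636511 0.230182  ] [-4.08235695e-04  6.56500378e-01  7.54325029e-01 -9.15463014e-04] [-0.01428477  0.50696292 -0.54575358  1.56965462  0.28011561  1.14592589
 -0.48243903] [ 0.57340008  0.45693802 -2.80150874] 0.36476669382499327
```

View pics/w4.png

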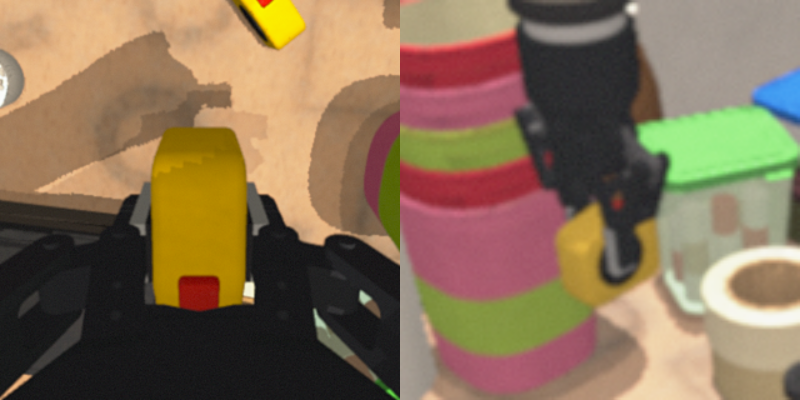

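The tape measure is held squarely, off the desk. Before carrying it, I'll check how far it sits off the tool centre and how close the blue and dark boxes stand behind the pad.

```bash
python3 - <<'E'
from h import *
import pickle
c=bot.read_camera("wrist");o=bot.get_obs();z=o['eef_pos'][2]
for r,dz in((202,-.022),(202,-.012),(228,.042),(233,.042)): print(r,dz,cast(c,[279,r],z+dz).round(4))
print(o['eef_pos'])
t=pickle.load(open('c0.pkl','rb'))["top"]
for zz in(.06,.09,.12):print(zz,cast(t,[[381,126],[378,157],[345,155]],zz).round(3).tolist())
E
```

```text
202 -0.022 [[0.6243 0.2221 0.2078]]
202 -0.012 [[0.6239 0.2248 0.2178]]
228 0.042 [[0.6233 0.2296 0.2718]]
233 0.042 [[0.6236 0.2277 0.2718]]
[0.62749436 0.19641016 0.22980381]
0.06 [[0.784, -0.238, 0.06], [0.707, -0.228, 0.06], [0.711, -0.151, 0.06]]
0.09 [[0.771, -0.23, 0.09], [0.697, -0.22, 0.09], [0.701, -0.146, 0.09]]
0.12 [[0.759, -0.222, 0.12], [0.687, -0.213, 0.12], [0.691, -0.141, 0.12]]
```

Request:
servo_tool(motion=[[[-0.025, -0.006, 0, 0, 0, -0.1, 0], [-0.05, -0.011, 0, 0, 0, -0.2, 0], [-0.075, -0.017, 0, 0, 0, -0.3, 0], [-0.1, -0.022, 0, 0, 0, -0.4, 0], [-0.125, -0.028, 0, 0, 0, -0.5, 0], [-0.15, -0.033, 0, 0, 0, -0.6, 0], [-0.175, -0.039, 0, 0, 0, -0.7, 0], [-0.2, -0.045, 0, 0, 0, -0.8, 0], [-0.225, -0.05, 0, 0, 0, -0.9, 0], [-0.25, -0.056, 0, 0, 0, -1, 0], [-0.275, -0.061, 0, 0, 0, -1.1, 0], [-0.3, -0.067, 0, 0, 0, -1.2, 0], [-0.325, -0.072, 0, 0, 0, -1.3, 0], [-0.35, -0.078, 0, 0, 0, -1.4, 0], [-0.375, -0.084, 0, 0, 0, -1.5, 0], [-0.4, -0.089, 0, 0, 0, -1.6, 0], [-0.42, -0.094, 0, 0, 0, -1.7, 0], [-0.44, -0.098, 0, 0, 0, -1.8, 0], [-0.45, -0.101, 0, 0, 0, -1.87, 0], [-0.455, -0.101, 0, 0, 0, -1.87, 0]]])

```text
t: 11.25
eef_pos: [0.5898, -0.27, 0.2302]
tool_rot: [-0.001, 0.594, 0.804, -0.001]
contact_force: [0.3, -0.1, -2.2]
gripper_width: 0.364
grasp_force: 49.9
```

Request:
servo_tool(motion=[[[0, 0, 0.02, 0, 0, 0, 0], [0, 0, 0.045, 0, 0, 0, 0], [0, 0, 0.07, 0, 0, 0, 0], [0, 0, 0.095, 0, 0, 0, 0], [0, 0, 0.115, 0, 0, 0, 0], [0, 0, 0.128, 0, 0, 0, 0], [0, 0, 0.137, 0, 0, 0, 0], [0, 0, 0.14, 0, 0, 0, 0], [0, 0, 0.14, 0, 0, 0, 0], [0, 0, 0.14, 0, 0, 0, 0], [0, 0, 0.14, 0, 0, 0, 0]]])

```text
t: 12.17
eef_pos: [0.592, -0.2679, 0.0927]
tool_rot: [0.001, 0.593, 0.805, 0.0]
contact_force: [0.4, 0.3, -1.6]
gripper_width: 0.367
grasp_force: 49.9
```

```bash
python3 - <<'E'
from h import *
import pickle
C={n:bot.read_camera(n) for n in("top","scene","wrist")};pickle.dump(C,open('c5.pkl','wb'))
o=bot.get_obs();print(o['t'],o['eef_pos'],o['tool_rot'],o['contact_force'])
L=[]
for n in C:
    c=C[n];u=proj(c,[.585,-.27,.08])[0].astype(int);h=45 if n!='wrist' else 110
    b=c["img"][max(0,u[1]-h):u[1]+h,u[0]-h:u[0]+h];print(n,u);L.append(cv2.resize(b,(400,400) if n!='wrist' else (1,400)))
s=C["scene"];t=C["top"]
cv2.imwrite('pics/p5.png',np.hstack(L[:2])[:,:,::-1])
E
```

```text
12.3167 [ 0.59154456 -0.26801785  0.09230023] [7.85138551e-04 5.92944358e-01 8.05243037e-01 1.49297011e-04] [-0.25473737 -0.44256915 -1.82982467]
top [400 206]
scene [363 172]
wrist [265 250]
```

View pics/p5.png

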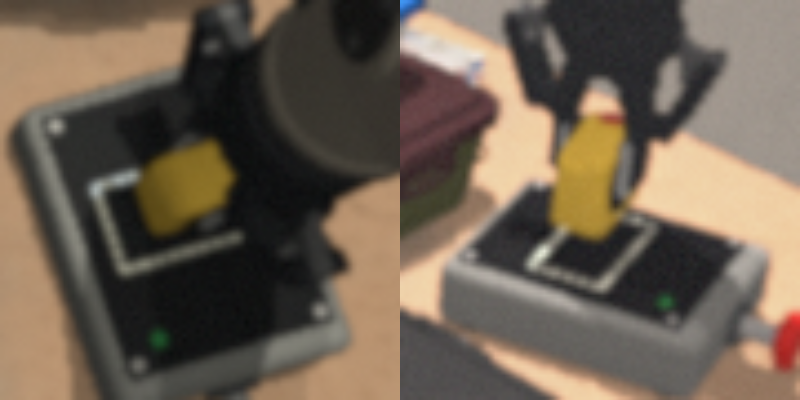

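The top and scene views show the tape measure over the outline, but only its +y end is visible. To find its offset and any tilt I'll raise it and turn it by 180°, so the same cameras see each end in turn.

Request:
servo_tool(motion=[[[0, 0, -0.02, 0, 0, 0, 0], [0, 0, -0.04, 0, 0, 0, 0], [0, 0, -0.06, 0, 0, 0, 0], [0, 0, -0.08, 0, 0, 0, 0], [0, 0, -0.1, 0, 0, 0, 0], [0, 0, -0.11, 0, 0, 0, 0], [0, 0, -0.11, 0, 0, 0, 0], [0, 0, -0.11, 0, 0, 0, 0], [0, 0, -0.11, 0, 0, 0, 0]]])

```text
t: 13.07
eef_pos: [0.5902, -0.2676, 0.1999]
tool_rot: [-0.001, 0.593, 0.805, -0.0]
contact_force: [-0.3, 0.3, -2.4]
gripper_width: 0.363
grasp_force: 50.0
```

```bash
cat > m5.py <<'E'
from h import *
import pickle,sys
C={n:bot.read_camera(n) for n in("top","scene")};o=bot.get_obs();C['o']=o;pickle.dump(C,open(sys.argv[1],'wb'))
w,x,y,z=o['tool_rot'];print(o['t'],o['eef_pos'],o['tool_rot'],'yaw',np.degrees(2*np.arctan2(y,x)),o['q'])
for n in("top","scene"):
    c=C[n];H,S,V=cv2.split(cv2.cvtColor(c["img"],cv2.COLOR_RGB2HSV));u=proj(c,o['eef_pos'])[0]
    m=((H>17)&(H<34)&(S>140)&(V>60)).astype(np.uint8);N,l,s,ce=cv2.connectedComponentsWithStats(m)
    i=min((i for i in range(1,N) if s[i,4]>60),key=lambda i:np.hypot(*(ce[i]-u)))
    p=np.argwhere(l==i)[:,::-1]
    ex=proj(c,o['eef_pos']+np.array([[0,0,0],[-.00297,.00955,0],[0,0,.01]]))
    print(n,'tcp',u.round(1),'d10y',(ex[1]-ex[0]).round(2),'d10z',(ex[2]-ex[0]).round(2),'bbox',s[i],'c',ce[i].round(1))
    for d in(ex[1]-ex[0],ex[2]-ex[0]):
        d=d/np.linalg.norm(d);nrm=np.array([-d[1],d[0]]);q=(p-u)@d;r=(p-u)@nrm;print('   along',np.percentile(q,[0,2,50,98,100]).round(1),'across',np.percentile(r,[0,2,50,98,100]).round(1))
E
python3 m5.py c6.pkl
```

```text
13.1667 [ 0.59012038 -0.267539    0.19964739] [-1.27057113e-03  5.92820325e-01  8.05333678e-01 -3.39555047e-04] yaw 107.28512006595031 [ 0.6658167   0.50580081 -0.46887188  1.62792271  0.25173486  1.0710258
  0.4271616 ]
top tcp [418.1 191.8] d10y [-4.86  1.44] d10z [ 1.82 -1.22] bbox [400 179  29  26 475] c [413.6 190.9]
   along [-11.1  -9.7   4.2  16.9  17.8] across [-8.8 -7.2  2.3 10.8 11.7]
   along [-18.2 -16.9  -3.5  11.2  12.3] across [-13.2 -11.9  -3.2   5.1   6.2]
scene tcp [365.7 131.5] d10y [-1.59  1.49] d10z [ 0.42 -3.62] bbox [357 116  17  28 330] c [364.5 129.4]
   along [-14.6 -12.4  -0.   10.7  12.2] across [-9.2 -8.3  2.5 11.8 13.1]
   along [-11.4 -10.2   1.9  14.4  15.6] across [-9.3 -8.  -1.5  4.9  6. ]
```

Request:
servo_tool(motion=[[[0, 0, 0, 0, 0, 1.3, 0], [0, 0, 0, 0, 0, 2.6, 0], [0, 0, 0, 0, 0, 3.9, 0], [0, 0, 0, 0, 0, 5.2, 0], [0, 0, 0, 0, 0, 6.5, 0], [0, 0, 0, 0, 0, 7.8, 0], [0, 0, 0, 0, 0, 9.1, 0], [0, 0, 0, 0, 0, 10.4, 0], [0, 0, 0, 0, 0, 11.7, 0], [0, 0, 0, 0, 0, 13, 0], [0, 0, 0, 0, 0, 14.3, 0], [0, 0, 0, 0, 0, 15.6, 0], [0, 0, 0, 0, 0, 16.9, 0], [0, 0, 0, 0, 0, 18, 0]]])

```text
t: 14.33
eef_pos: [0.5905, -0.2675, 0.2]
tool_rot: [-0.0, 0.989, 0.148, -0.001]
contact_force: [-0.8, -0.4, -1.5]
gripper_width: 0.365
grasp_force: 50.0
```

Request:
servo_tool(motion=[[[0, 0, 0, 0, 0, 1.3, 0], [0, 0, 0, 0, 0, 2.6, 0], [0, 0, 0, 0, 0, 3.9, 0], [0, 0, 0, 0, 0, 5.2, 0], [0, 0, 0, 0, 0, 6.5, 0], [0, 0, 0, 0, 0, 7.8, 0], [0, 0, 0, 0, 0, 9.1, 0], [0, 0, 0, 0, 0, 10.4, 0], [0, 0, 0, 0, 0, 11.7, 0], [0, 0, 0, 0, 0, 13, 0], [0, 0, 0, 0, 0, 14.3, 0], [0, 0, 0, 0, 0, 15.6, 0], [0, 0, 0, 0, 0, 16.9, 0], [0, 0, 0, 0, 0, 18, 0], [0, 0, 0, 0, 0, 18, 0], [0, 0, 0, 0, 0, 18, 0], [0, 0, 0, 0, 0, 18, 0]]])

```text
t: 15.75
eef_pos: [0.5908, -0.2675, 0.2007]
tool_rot: [0.0, 0.806, -0.592, -0.0]
contact_force: [-0.2, 0.0, -2.2]
gripper_width: 0.365
grasp_force: 50.0
```

```bash
python3 m5.py c7.pkl; python3 - <<'E'
from h import *
import pickle
L=[]
for f in('c6.pkl','c7.pkl'):
    C=pickle.load(open(f,'rb'))
    R=[]
    for n in('top','scene'):
        c=C[n];u=proj(c,C['o']['eef_pos'])[0];M=np.float32([[9,0,200-9*u[0]],[0,9,150-9*u[1]]])
        R.append(cv2.warpAffine(c["img"],M,(400,300),flags=2))
    L.append(np.hstack(R))
cv2.imwrite('pics/p7.png',np.vstack(L)[:,:,::-1])
E
```

```text
15.85 [ 0.590894   -0.26773703  0.20104363] [ 1.56278290e-05  8.05817542e-01 -5.92163872e-01 -1.95141048e-04] yaw -72.62142947158341 [ 0.17533084  0.46622862  0.21215939  1.66383844 -0.11114712  1.02370965
 -2.41483078]
top tcp [418.5 191.3] d10y [-4.87  1.45] d10z [ 1.83 -1.23] bbox [395 178  34  28 496] c [410.8 191.6]
   along [-10.9  -9.4   8.9  21.6  22.7] across [-8.8 -7.9  1.8 11.  11.9]
   along [-23.3 -21.3  -7.9  10.8  11.7] across [-14.4 -13.5  -3.9   5.1   6.5]
scene tcp [365.6 130.9] d10y [-1.59  1.49] d10z [ 0.42 -3.62] bbox [356 117  18  27 308] c [363.9 130.2]
   along [-14.2 -12.6   1.3  10.5  12.6] across [-9.1 -8.8  2.1 11.7 12.6]
   along [-12.2 -10.8   0.2  13.5  14.5] across [-9.5 -9.1 -1.5  5.2  7. ]
```

View pics/p7.png

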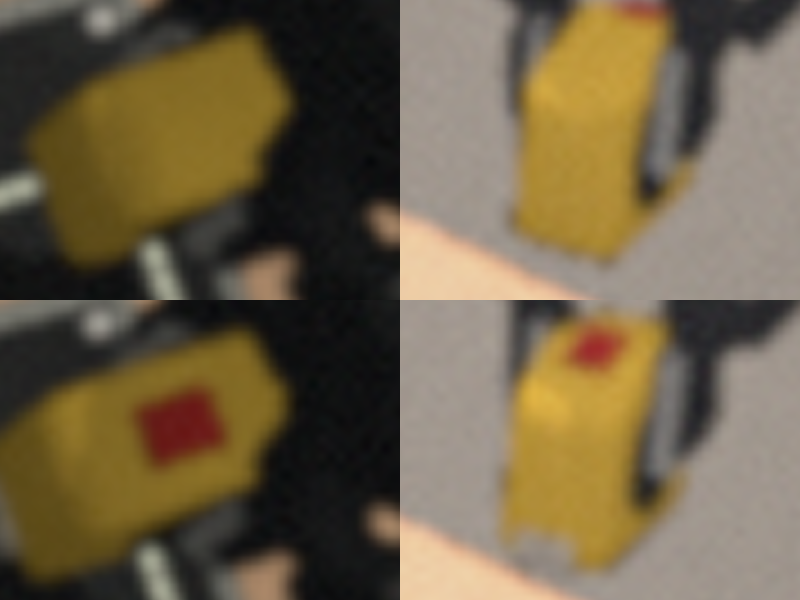

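The top view shows the hooked end reaching about 9.4 mm further than the other end, so the tape measure's centre lies 4.7 mm along tool −x. The edges stay parallel, so it is upright. Now I'll check the pad centre in the scene view and the bias between the cameras and the robot.

```bash
python3 - <<'E'
from h import *
import pickle
ex=np.array([.955,.297]);ey=np.array([-.297,.955])
C=pickle.load(open('c7.pkl','rb'));c=C['top'];t=C['o']['eef_pos'];u=proj(c,t)[0]
for a,b in(((60,385),(245,330)),((95,562),(250,490))):
    W=[cast(c,u+(np.array(q)-[200,450])/9,t[2]+.042)[0] for q in(a,b)]
    print([((w-t)[:2]@ex*1000).round(1) for w in W])
C=pickle.load(open('c0.pkl','rb'))
for n in('top','scene'):
    c=C[n];g=cv2.cvtColor(c["img"],cv2.COLOR_RGB2GRAY)
    # rectify pad plane to 1 px/mm in reader frame, find the outline there
    X,Y=np.meshgrid(np.arange(-45,46),np.arange(-55,56));P=np.array([.59,-.268])+(X[...,None]*ex+Y[...,None]*ey)/1000
    uv=proj(c,np.c_[P.reshape(-1,2),np.full(X.size,.05)]).reshape(*X.shape,2).astype(np.float32)
    I=cv2.remap(g,uv,None,cv2.INTER_LINEAR).astype(float)
    px=I[25:85].mean(0);py=I[:,30:60].mean(1)
    f=lambda p,r,o:(lambda w:(r*w).sum()/w.sum()+0)(np.clip(p[r+o]-np.percentile(p,40),0,None))
    print(n,'x edges',[round(f(px,np.arange(*k),45),1) for k in((-32,-12),(12,32))],'y edges',[round(f(py,np.arange(*k),55),1) for k in((-50,-28),(28,50))])
E
```

```text
[np.float64(15.6), np.float64(15.6)]
[np.float64(-21.1), np.float64(-16.0)]
top x edges [np.float64(-23.1), np.float64(22.9)] y edges [np.float64(-40.8), np.float64(41.1)]
scene x edges [np.float64(-25.7), np.float64(20.2)] y edges [np.float64(-41.6), np.float64(39.7)]
```

Request:
servo_tool(motion=[[[0.005, 0.002, 0.01, 0, 0, 0, 0], [0.005, 0.002, 0.025, 0, 0, 0, 0], [0.005, 0.002, 0.045, 0, 0, 0, 0], [0.005, 0.002, 0.065, 0, 0, 0, 0], [0.005, 0.002, 0.085, 0, 0, 0, 0], [0.005, 0.002, 0.1, 0, 0, 0, 0], [0.005, 0.002, 0.107, 0, 0, 0, 0], [0.005, 0.002, 0.111, 0, 0, 0, 0], [0.005, 0.002, 0.113, 0, 0, 0, 0], [0.005, 0.002, 0.113, 0, 0, 0, 0], [0.005, 0.002, 0.113, 0, 0, 0, 0], [0.005, 0.002, 0.113, 0, 0, 0, 0]]])

```text
t: 16.85
eef_pos: [0.5913, -0.2735, 0.0893]
tool_rot: [-0.0, 0.805, -0.593, 0.001]
contact_force: [-1.0, 0.4, -1.4]
gripper_width: 0.365
grasp_force: 50.0
```

```bash
python3 - <<'E'
from h import *
import pickle
E=[];R=[]
for k in range(3):
  for n in('top','scene'):
    c=bot.read_camera(n);o=bot.get_obs();E.append(o['eef_pos'])
    if k==2:
        u=proj(c,o['eef_pos'])[0];M=np.float32([[7,0,200-7*u[0]],[0,7,150-7*u[1]]]);R.append(cv2.warpAffine(c["img"],M,(400,400),flags=2))
        pickle.dump(c,open(f'f{n}.pkl','wb'));print(n,u)
print(o['t'],np.mean(E,0),np.std(E,0),o['tool_rot'],o['contact_force'])
cv2.imwrite('pics/p8.png',np.hstack(R)[:,:,::-1])
E
```

```text
top [403.24481231 203.24494325]
scene [362.52707951 168.61734637]
17.15 [ 0.59093457 -0.27324273  0.08891787] [1.54195871e-04 8.20044363e-05 2.39282548e-04] [-5.70042596e-05  8.05338196e-01 -5.92815601e-01  2.24070904e-04] [-0.82034929  0.1539057  -2.22679985]
```

View pics/p8.png

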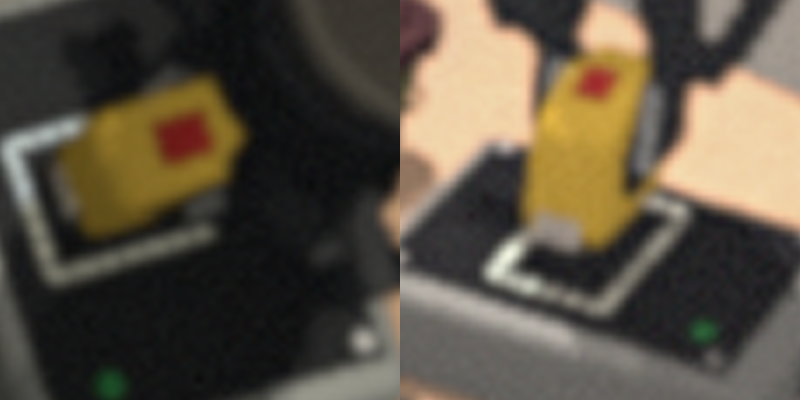

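The views show the tape measure inside the outline, clear of the pad. I'll triangulate its bottom corners at the visible end to check height and centring.

```bash
python3 - <<'E'
from h import *
import pickle
T=pickle.load(open('ftop.pkl','rb'));S=pickle.load(open('fscene.pkl','rb'))
ut,us=np.array([403.24,203.24]),np.array([362.53,168.62])
ex=np.array([.955,.297]);ey=np.array([-.297,.955])
def tri(a,b):
    A=[];B=[]
    for c,p in((T,ut+(np.array(a)-[200,150])/7),(S,us+(np.array(b)-[600,150])/7)):
        w=cast(c,p,0.)[0];o=c["pose"][:3,3];d=(w-o)/np.linalg.norm(w-o);M=np.eye(3)-np.outer(d,d);A.append(M);B.append(M@o)
    w=np.linalg.solve(sum(A),sum(B));q=(w[:2]-[.590,-.268])*1000
    print((w*1000).round(1),'reader x,y',(q@ex).round(1),(q@ey).round(1))
tri((92,238),(598,248))   # front lower corner
tri((62,165),(526,232))   # rear lower corner
tri((52,282),(600,314));tri((8,142),(488,275)) # outline corners, z=50 y=41
E
```

```text
[ 564.9 -244.    68.8] reader x,y -16.8 30.4
[ 590.4 -234.5   67.5] reader x,y 10.3 31.9
[ 553.9 -235.9   48. ] reader x,y -25.0 41.4
[ 600.4 -223.3   48.1] reader x,y 23.2 39.6
```

Request:
servo_tool(motion=[[[0, 0, 0.0015, 0, 0, 0, 0], [0, 0, 0.0015, 0, 0, 0, 0], [0, 0, 0.0015, 0, 0, 0, 0], [0, 0, 0.0015, 0, 0, 0, 0], [0, 0, 0.0015, 0, 0, 0, 0], [0, 0, 0.0015, 0, 0, 0, 0], [0, 0, 0.0015, 0, 0, 0, 0], [0, 0, 0.0015, 0, 0, 0, 0]]])

```text
t: 17.82
eef_pos: [0.5906, -0.2731, 0.0868]
tool_rot: [0.0, 0.805, -0.593, 0.0]
contact_force: [0.6, -0.1, -2.3]
gripper_width: 0.366
grasp_force: 50.0
```

```bash
python3 -c "
from station import bot
o=bot.get_obs();print(o['t'],o['eef_pos'],o['joint_vel'].round(3));print(bot.hand_in())"
```

```text
17.8167 [ 0.59058028 -0.27313001  0.08680934] [ 0.     0.     0.001  0.001  0.001 -0.001  0.001]
the job is handed in; nothing more can be done
None
```

I handed the job in at 17.8 s with no verdict returned: the plunger was pushed home and sprang back, and the tape measure is held upright and still, centred over the outline to within a couple of mm and about 15 mm above the pad by my estimate.

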